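Raise the trainer's camera arm and slide the practice block home

TASK

Load the keyhole-surgery trainer: push the counterweighted camera arm that lies across the runway up past its balance point so that it stays raised against its stop by itself, then push the white peg block along the runway until it is fully home against the back stop. Only push, gently, with the fingers: do not grip the arm or the block, do not lift the block, and leave the jar, reel and cup on the base and the dish and tape roll beside it where they are.

Things in the scene. Friction and masses are not known exactly. Their poses are not given: they have to be found in the camera images.
- base: fixed grey trainer base plate 280 (x) x 400 (y) x 8 mm thick on the table; origin at the centre of its underside; x points along the runway away from the robot, y left, z up. The runway is 118 wide between two black rails (25 tall above the plate, 8 thick, x -135 to +125), open at the robot's end, closed at the far end by a back stop 25 tall with its near face at x = +120
- home (a point): point on the runway floor (8 mm above the table) at base x = +75, y = 0, that is 45 before the back stop: the block's centre stands over it when the block is fully home. Axes as the base
- camera_arm (a joint): angle of the counterweighted camera arm, rad: 0 lowered, level across the runway; grows as its free right-hand end goes up; 1.75 raised at its stop, a little past upright. It balances at about 0.65 rad: below that it falls back, above it the counterweight carries it up to the stop by itself in 1 to 3 s and keeps it there. Raising takes about 1 to 3 N at the push point
- pivot (a point): hinge axis of the arm (along base x), at base x = +50, y = +130, 120 mm above the table; turns with the arm. The arm is a round bar 18 dia reaching 312 to its free end, along base -y when lowered, with a dark counterweight (54 dia) on a crank above the pivot (top 232 high when lowered). A fixed post 14 x 36, 140 tall stands behind it at base x = +78, y = +130
- camera (a point): middle of the white camera box (38 x 40 x 48 mm) hung under the bar 130 from the pivot; lowered, it is over the runway's middle at base x = +50, y = 0, its lens reaching down to 52 above the table, too low for the block's pegs to pass; turns with the arm
- push_point (a point): point on the bar's centre line 250 mm from the pivot, 62 from the free end, where fingers can come under the bar from the robot's side. Lowered: base x = +50, y = -120, 120 above the table, with 103 free between base plate and bar. A fixed rest post (12 square, top 26 x 16) stands under the bar at base x = +50, y = -77. Turns with the arm
- block_mid (a point): white practice block: centre of its slab 90 (x) x 110 (y) x 24 mm tall, this point 20 above the table; six pegs 10 dia, 34 tall, in rows at x = -25, +25 and y = -35, 0, +35 (tops 66 above the table). 0.26 to 0.49 kg, loose in the runway's near end, 4 to spare each side. x points along the runway
- jar: closed screw-lid specimen jar, 40 dia x 50 tall, standing on the base's robot-side right corner (mm); a bystander; origin at the centre of its underside
- reel: thread reel, 40 dia x 30 tall, on the base left of the runway's near end (mm); a bystander; origin at the centre of its underside
- cup: open steel cup, 48 dia x 45 tall, on the base's left wing (mm); a bystander; origin at the centre of its underside
- dish: round steel dish, 130 dia x 40 tall, on the table at the left (mm); a bystander; origin at the centre of its underside
- tape: roll of tape lying flat, 90 dia x 25 tall, on the table at the right (mm); a bystander; origin at the centre of its underside
- block: the same practice block; origin at the centre of its underside, axes as its centre point
Things that resemble listed ones, but are neither listed nor needed, are in the scene too. Leave any orange or pink look-alike of the block alone.

How it is judged:
By the outcome, as a careful person would: the job done as asked, in the order asked, and still so for the second after the job is handed in, with the robot touching nothing.
It also fails if it takes over 54 s, if anything falls off the work surface, if the arm or the gripper's body presses on something with over 40 N, if the wrist force passes 120 N, or if a joint passes its speed limit or range.

ROBOT

A 6-joint arm with a two-finger parallel gripper is mounted at the origin on the work surface. World frame = base frame: x ahead of the robot, y to its left, z up, the work surface at z = 0. Lengths are in m, angles in rad, forces in N, time in s.
With the tool pointing down it reaches from about 0.3 to 0.775 m from the base axis. Payload 14.6 kg.
Tool frame: the origin (TCP) lies on the centre line of the jaws, within the pads' length; the fingertips stand 17 mm ahead of it and the grasp point (between the pads) lies 2 mm behind it; z points along the fingers, x is the direction in which the jaws open and shut, and the axes are right-handed (so a half turn about z gives the same grasp; the last joint's range is limited). The gripper opens to 94 mm and grips with 3 to 60 N. Pads are 16 mm wide; open, the fingers measure 119 mm over their backs; the gripper's body (75 mm by 177 mm) begins 78 mm behind the grasp point.
Start: joints at [1.229, 0.3, 1.521, -0, 1.321, -0.067], TCP at [0.149, 0.529, 0.222] pointing down, gripper open.
Joint ranges: [-3.03, 3.03], [-0.79, 2.21], [0.23, 2.52], [-1.04, 4.18], [0, 3.07], [-2.55, 2.55]. Speed limits (rad/s): [2.22, 2.22, 2.57, 3.14, 3.14, 3.14].

INTERFACE

Orientations are given as [roll, pitch, yaw] about the fixed x, y, z axes, in that order (R = Rz(yaw) Ry(pitch) Rx(roll)).
In Python, from station import ctrl gives the robot as it stands. The module is installed in compiled form; this text tells all that it offers.
- The arm moves only by the tool drive_tool, never from a script. Its argument "increments" is a list of rows, each a list of 3 entries, a list of its own where there are three numbers: the turn, a rotation vector about the tool's x, y, z in degrees, then the shift along the tool's x, y, z in mm, then the opening, from 0 (shut) to 1 (fully open). In form: [[[ax, ay, az], [dx, dy, dz], hand], ...]. A call has 1 to 20 rows; each row shifts and turns the commanded pose from where the row before left it, along the tool's axes as they then stand; what a row does not reach is not made up. A row lasts 1/8 s, in which the tool goes at most 62.5 mm and 10.7 degrees, less where a joint would pass 70% of its speed; a pose out of reach is approached as far as the arm can. A call with a gripper value outside its range is refused whole. The fingers move at their own pace and stop on an object; "squeeze" is the grip in N (left out, the last holds). Time passes only in rows, so rows that do not move let the fingers close. It gives the time, the measured TCP pose, the force and the opening at its end, in the units of the state.
- ctrl.get_obs(): the state, without advancing time (a new reading comes with each control period).
- ctrl.camera(name): name is "side" or "top"; returns the picture (420x560x3 uint8, red, green, blue); there is no depth.
- ctrl.calibration(name): a dict with "fx", "fy", "cx", "cy" (pixels), "rvec" (rotation vector, rad) and "tvec" (3), from world to camera coordinates, as OpenCV has them. Camera axes: x right, y down, z forward; pixel columns grow to the right and rows downward; lengths in m; the calibration is good to about 2 mm. A picture is of the moment at which its call begins. calibration takes no time and is no camera call.
- ctrl.hand_in(): hands the job in, once; it reports no verdict.
The state is a dict: "time_s": time; "qpos": joint angles; "joint_vel": joint speeds; "tau": joint torques, N m; "ee_pos": TCP position; "eef_rot": TCP orientation; "force": force on the tool from outside, world axes, zero at the start; "moment": the same for the moment, N m; "grip_width": finger opening in m.
Only numpy, scipy, OpenCV 4.12 (cv2) and the standard library are available. Lean on these libraries where they do the work, as an engineer would, in place of code of your own. Each camera call takes 0.05 s, during which the arm holds its last target.

## Working session

There is one attempt and no reset: what is moved stays moved. The work goes in short steps, Python scripts to look and compute and a tool call to move; the robot and the scene stay as the last step left them, time stands still between calls to the robot, and variables do not carry over. Pictures are saved under pics/ and viewed, and the job is handed in when it is done.

Besides the shell and the picture viewer there is one more tool, called by a JSON object that holds its "api" and its "payload", one argument or row to a line. drive_tool: Moves the arm, as the interface text tells. Its arguments: {"type":"object","properties":{"increments":{"type":"array"},"squeeze":{"type":"number"}},"required":["increments"]}

```bash
mkdir -p pics
python3 - <<'E'
from station import ctrl
import cv2
for n in("side","top"):
    im=ctrl.camera(n); cv2.imwrite(f"pics/{n}0.png",im[:,:,::-1])
    print(n,ctrl.calibration(n))
print(ctrl.get_obs())
E
```

```text
side {'fx': 435.9424284840962, 'fy': 435.9424284840962, 'cx': 283.4973296315753, 'cy': 211.45640004458735, 'rvec': array([ 2.03361165, -0.86347856,  0.46095982]), 'tvec': array([-0.36154876,  0.28938762,  0.80710411])}
top {'fx': 442.90285772752844, 'fy': 442.90285772752844, 'cx': 278.6555641635736, 'cy': 209.1791579012862, 'rvec': array([ 2.16011095, -2.15751403,  0.13178162]), 'tvec': array([-0.01130189,  0.50809631,  1.19639284])}
{'time_s': 0.1, 'qpos': array([ 1.22937497e+00,  3.00388252e-01,  1.52150350e+00, -1.04188216e-05,
        1.32072141e+00, -6.66242890e-02]), 'joint_vel': array([-4.79842729e-04, -1.72988905e-03,  7.19779131e-05, -1.50339758e-03,
        1.07591615e-03, -1.61269067e-03]), 'tau': array([ 1.11662896e-03, -5.32633567e+01, -3.53293526e+01,  7.09792902e-02,
        2.33358733e-02, -6.72897727e-05]), 'ee_pos': array([0.14918844, 0.52915331, 0.22196459]), 'eef_rot': array([-3.14153478e+00,  1.01891845e-03,  1.29600187e+00]), 'force': array([ 0.14353883,  0.72326525, -0.59344888]), 'moment': array([-0.00895254,  0.00662468, -0.0448411 ]), 'grip_width': 0.09398764923764752}
```

View pics/side0.png

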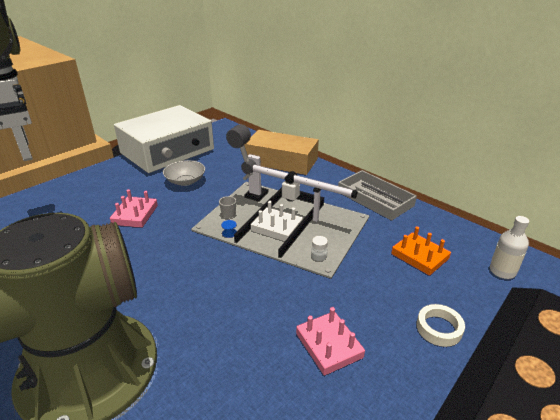

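View pics/top0.png

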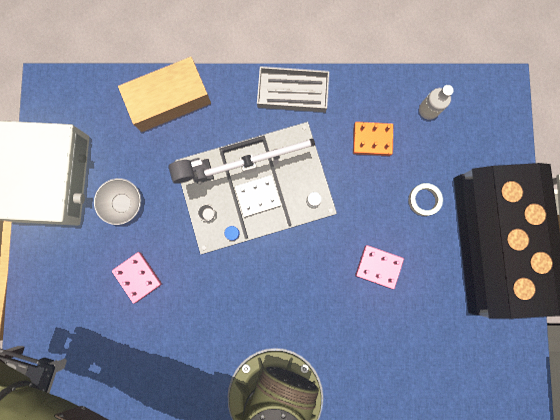

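Run:
```python
import cv2
a=cv2.imread("pics/top0.png")[110:260,160:345]; cv2.imwrite("pics/topc.png",cv2.resize(a,None,fx=4,fy=4,interpolation=cv2.INTER_CUBIC))
a=cv2.imread("pics/side0.png")[115:275,185:380]; cv2.imwrite("pics/sidec.png",cv2.resize(a,None,fx=3.75,fy=3.75,interpolation=cv2.INTER_CUBIC))
```

```text
(no output)
```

View pics/topc.png

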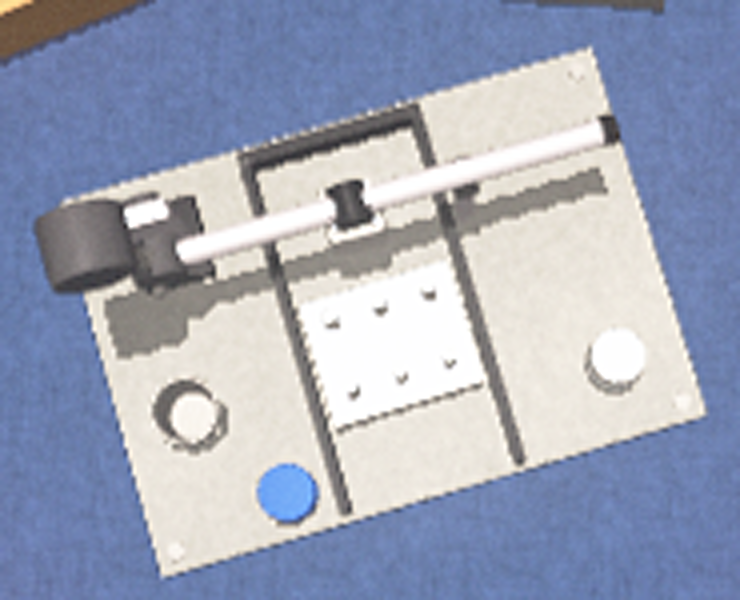

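View pics/sidec.png

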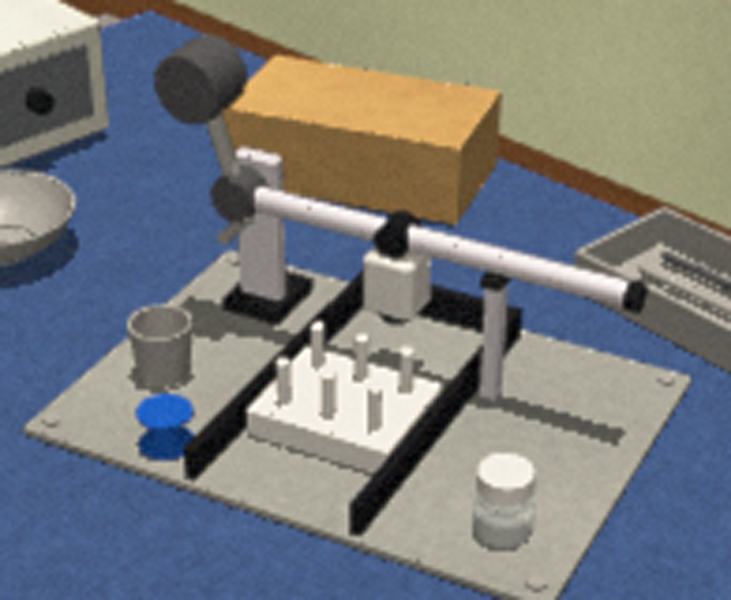

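The white block with six white pegs is in the runway at top (258,198) / side (277,220). The pink ones at top (136,278) and (380,267) and the orange one at (373,138) are look-alikes, so I'll leave them alone. The crop confirms this. Next I'll fit the base and block poses.

```bash
cat > h.py <<'E'
import numpy as np, cv2
from station import ctrl
def cal(n):
    c=ctrl.calibration(n);K=np.array([[c['fx'],0,c['cx']],[0,c['fy'],c['cy']],[0,0,1]]);return K,cv2.Rodrigues(c['rvec'])[0],c['tvec']
def ray(n,uv,z):
    K,R,t=cal(n); d=R.T@np.linalg.solve(K,[*uv,1]); o=-R.T@t
    return o+d*(z-o[2])/d[2]
def proj(n,P):
    c=ctrl.calibration(n);K=cal(n)[0];return cv2.projectPoints(np.atleast_2d(P).astype(float),c['rvec'],c['tvec'],K,None)[0][:,0]
def fit(L,W):
    L=np.array(L);W=np.array(W)[:,:2];lm=L.mean(0);wm=W.mean(0)
    H=(L-lm).T@(W-wm);th=np.arctan2(H[0,1]-H[1,0],H[0,0]+H[1,1])
    R=np.array([[np.cos(th),-np.sin(th)],[np.sin(th),np.cos(th)]]);t=wm-R@lm
    return th,t,W-(L@R.T+t)
E
python3 - <<'E'
from h import *
T=lambda x,y:(160+(x-1.5)/4,110+(y-1.5)/4)
S=lambda x,y:(185+(x-1.4)/3.75,115+(y-1.4)/3.75)
b=[ray("top",T(*p),.008) for p in[(163,577),(706,413),(592,48)]]
print(np.round(b,4)); th,t,r=fit([(-.14,.2),(-.14,-.2),(.14,-.2)],b);print("top base",th,t,r)
b2=[ray("side",S(*p),.008) for p in[(27,430),(690,376)]]
b2=[ray("side",S(27,430),.008),ray("side",S(690,377),.008)]
th2,t2,r2=fit([(-.14,.2),(.14,-.2)],b2);print("side base",th2,t2,r2)
k=[ray("top",T(*p),.032) for p in[(338,431),(483,384),(447,262),(300,305)]]
tk,kk,rk=fit([(-.045,.055),(-.045,-.055),(.045,-.055),(.045,.055)],k);print("block",tk,kk,rk)
R=np.array([[np.cos(th),-np.sin(th)],[np.sin(th),np.cos(th)]])
print("block in base",R.T@(kk-t))
for n,f in(("freeend",(.05,-.182)),("push",(.05,-.12)),("home",(.075,0)),("pivot",(.05,.13))):
    w=R@f+t; z=.008 if n=="home" else .12
    print(n,w,np.hypot(*w),proj("top",[*w,z]),proj("side",[*w,z]))
print("jar",R.T@(ray("top",T(616,355),.058)[:2]-t))
o=T(616,355)
for n,p in(("freeendside",S(635,295)),): 
    print(p)
print("end top pix",T(610,129),"reel",R.T@(ray("top",T(287,490),.038)[:2]-t))
E
```

```text
[[ 0.3851  0.2075  0.008 ]
 [ 0.5006 -0.1728  0.008 ]
 [ 0.7662 -0.0942  0.008 ]]
top base 0.29156152862624213 [0.57616694 0.05741375] [[ 0.0004892  -0.00127621]
 [ 0.00104436  0.00158474]
 [-0.00153356 -0.00030853]]
side base 0.29658214709666875 [0.57432872 0.05456565] [[ 0.00266767 -0.00208534]
 [-0.00266767  0.00208534]]
block 0.29951753353798133 [0.54501287 0.04776794] [[-0.000734   -0.00237386]
 [-0.00033621  0.00261713]
 [-0.00039685  0.00127688]
 [ 0.00146706 -0.00152016]]
block in base [-0.03261192 -0.00028354]
freeend [ 0.67637233 -0.10253275] 0.684099763435466 [[313.83103588 141.28846532]] [[356.46173034 194.10646599]]
push [ 0.65855054 -0.04314938] 0.6599626342616324 [[291.16054315 147.90384734]] [[333.21938147 188.09257897]]
home [0.64800166 0.07897236] 0.6527961259102839 [[247.36758077 161.57424578]] [[294.24758316 207.61457644]]
pivot [0.58668849 0.19629966] 0.6186573670876029 [[198.8751522  174.83326275]] [[248.6044789 166.1987305]]
jar [-0.08679149 -0.14423904]
(353.96000000000004, 193.29333333333335)
end top pix (312.125, 141.875) reel [-0.10916868  0.09671901]
```

{"api": "drive_tool", "payload": {
  "increments": [
    [[0, 0, -8.15], [0, 0, 0], 0],
    [[0, 0, -8.15], [0, 0, 0], 0],
    [[0, 0, -8.15], [0, 0, 0], 0],
    [[0, 0, -8.15], [0, 0, 0], 0],
    [[0, 0, 0], [0, 0, -50], 0],
    [[0, 0, 0], [0, 0, -30], 0]
  ],
  "squeeze": 10
}}

```text
time_s: 0.85
ee_pos: [0.1493, 0.5294, 0.3042]
eef_rot: [3.141, -0.001, 1.865]
force: [0.3, 0.0, 0.2]
grip_width: 0.0374
```

{"api": "drive_tool", "payload": {
  "increments": [
    [[0, 0, 0], [-40, 0, 0], 0],
    [[0, 0, 0], [-40, 5, 0], 0],
    [[0, 0, 0], [-40, 5, 0], 0],
    [[0, 0, 0], [-40, 10, 0], 0],
    [[0, 0, 0], [-40, 10, 0], 0],
    [[0, 0, 0], [-40, 10, 0], 0],
    [[0, 0, 0], [-40, 10, 0], 0],
    [[0, 0, 0], [-40, 10, 0], 0],
    [[0, 0, 0], [-40, 10, 0], 0],
    [[0, 0, 0], [-40, 10, 0], 0],
    [[0, 0, 0], [-40, 10, 0], 0],
    [[0, 0, 0], [-40, 10, 0], 0],
    [[0, 0, 0], [-40, 10, 0], 0],
    [[0, 0, 0], [-40, 10, 0], 0],
    [[0, 0, 0], [-40, 10, 0], 0],
    [[0, 0, 0], [-40, 10, 0], 0],
    [[0, 0, 0], [-40, 0, 0], 0],
    [[0, 0, 0], [-16, 0, 0], 0]
  ]
}}

```text
time_s: 3.1
ee_pos: [0.4852, -0.0976, 0.3019]
eef_rot: [-3.141, -0.001, 1.863]
force: [0.2, 0.7, -0.1]
grip_width: 0.0005
```

```bash
cat >> h.py <<'E'
TH=.294;TB=np.array([.5755,.0563])
RB=np.array([[np.cos(TH),-np.sin(TH)],[np.sin(TH),np.cos(TH)]])
def st():
    o=ctrl.get_obs();p=o['ee_pos'];b=RB.T@(p[:2]-TB)
    print("t",round(o['time_s'],2),"base xy mm",np.round(b*1e3,1),"z",round(p[2]*1e3,1),"rot",np.round(o['eef_rot'],3),"q",np.round(o['qpos'],2),"F",np.round(o['force'],1),"g",round(o['grip_width'],4))
E
python3 -c "
from h import *
st()"
```

```text
t 3.1 base xy mm [-131.  -121.2] z 301.9 rot [-3.141e+00 -1.000e-03  1.863e+00] q [-0.27  0.13  1.55 -0.    1.47 -2.14] F [ 0.2  0.7 -0.1] g 0.0005
```

{"api": "drive_tool", "payload": {
  "increments": [
    [[-9, 0, 0], [0, 0, 0], 0],
    [[-9, 0, 0], [0, 0, 0], 0],
    [[-9, 0, 0], [0, 0, 0], 0],
    [[-9, 0, 0], [0, 0, 0], 0],
    [[-9, 0, 0], [0, 0, 0], 0],
    [[0, 0, 0], [0, 0, 0], 0]
  ]
}}

```text
time_s: 3.85
ee_pos: [0.4934, -0.0671, 0.3206]
eef_rot: [2.391, 0.004, 1.827]
force: [0.5, 0.1, -0.8]
grip_width: 0.0003
```

```bash
python3 -c "
from h import *
st()"
```

```text
t 3.85 base xy mm [-114.4  -94.4] z 320.6 rot [2.391 0.004 1.827] q [-0.43 -0.21  1.98  0.61  0.84 -2.55] F [ 0.5  0.1 -0.8] g 0.0003
```

{"api": "drive_tool", "payload": {
  "increments": [
    [[0, 0, 10], [0, 0, 0], 0],
    [[0, 0, 10], [0, 0, 0], 0],
    [[0, 0, 10], [0, 0, 0], 0],
    [[0, 0, 10], [0, 0, 0], 0],
    [[0, 0, 10], [0, 0, 0], 0],
    [[0, 0, 10], [0, 0, 0], 0],
    [[0, 0, 10], [0, 0, 0], 0],
    [[0, 0, 10], [0, 0, 0], 0],
    [[0, 0, 10], [0, 0, 0], 0],
    [[0, 0, 10], [0, 0, 0], 0],
    [[0, 0, 10], [0, 0, 0], 0],
    [[0, 0, 10], [0, 0, 0], 0],
    [[0, 0, 10], [0, 0, 0], 0],
    [[0, 0, 10], [0, 0, 0], 0],
    [[0, 0, 10], [0, 0, 0], 0],
    [[0, 0, 10], [0, 0, 0], 0],
    [[0, 0, 10], [0, 0, 0], 0],
    [[0, 0, 10], [0, 0, 0], 0]
  ]
}}

```text
time_s: 6.1
ee_pos: [0.4941, -0.0684, 0.3199]
eef_rot: [-2.395, -0.0, -1.319]
force: [0.1, 0.4, -0.7]
grip_width: 0.0001
```

```bash
cat >> h.py <<'E'
from scipy.spatial.transform import Rotation as Ro
def togo(bx,by,z,rpy):
    # remaining shift in tool axes (current), and turn in tool axes (deg)
    o=ctrl.get_obs();R=Ro.from_euler('xyz',o['eef_rot']);w=RB@np.array([bx,by])/1e3+TB
    print("shift tool mm",np.round(R.inv().apply(np.array([*w,z/1e3])-o['ee_pos'])*1e3,1),"turn deg",np.round((R.inv()*Ro.from_euler('xyz',rpy)).as_rotvec(degrees=True),1))
def M(zdir,xdir): # tool z,x in base coords -> rpy world
    z=np.array(zdir,float);z/=np.linalg.norm(z);x=np.array(xdir,float);y=np.cross(z,x)
    B=np.eye(3);B[:2,:2]=RB
    return Ro.from_matrix(B@np.c_[x,y,z]).as_euler('xyz')
E
python3 -c "
from h import *
st()
togo(-30,-120,200,M([1,0,-1],[0,-1,0]))"
```

```text
t 6.1 base xy mm [-114.1  -95.8] z 319.9 rot [-2.395 -0.    -1.319] q [-0.43 -0.2   1.98  0.61  0.85  0.59] F [ 0.1  0.4 -0.7] g 0.0001
shift tool mm [ 20.7  19.  145.8] turn deg [ 2.2 -1.7 -1.7]
```

{"api": "drive_tool", "payload": {
  "increments": [
    [[2.2, -1.7, -1.7], [0, 0, 0], 0],
    [[0, 0, 0], [10, 10, 40], 0],
    [[0, 0, 0], [11, 9, 40], 0],
    [[0, 0, 0], [0, 0, 40], 0],
    [[0, 0, 0], [0, 0, 26], 0],
    [[0, 0, 0], [0, 20, 20], 0],
    [[0, 0, 0], [0, 20, 20], 0],
    [[0, 0, 0], [0, 0, 0], 0]
  ]
}}

```text
time_s: 7.1
ee_pos: [0.5862, -0.062, 0.1452]
eef_rot: [-2.357, -0.0, -1.272]
force: [0.1, -0.2, 0.5]
grip_width: 0.0003
```

```bash
python3 -c "
from h import *
st()
togo(-30,-120,90,M([1,0,-1],[0,-1,0]))"
```

```text
t 7.1 base xy mm [ -24.  -116.3] z 145.2 rot [-2.357 -0.    -1.272] q [-0.35  0.24  1.99  1.11  0.5   0.01] F [ 0.1 -0.2  0.5] g 0.0003
shift tool mm [ 3.6 43.2 34.9] turn deg [0.1 0.2 0.2]
```

{"api": "drive_tool", "payload": {
  "increments": [
    [[0, 0, 0], [2, 22, 18], 0],
    [[0, 0, 0], [2, 21, 17], 0],
    [[0, 0, 0], [0, -14, 14], 0],
    [[0, 0, 0], [0, 0, 0], 0]
  ]
}}

```text
time_s: 7.6
ee_pos: [0.6027, -0.0621, 0.0934]
eef_rot: [-2.352, -0.004, -1.272]
force: [-0.6, 0.3, 0.4]
grip_width: 0.0002
```

```bash
python3 -c "
from h import *
st()
togo(43,-120,90,M([1,0,-1],[0,-1,0]))
cv2.imwrite('pics/a.png',cv2.resize(ctrl.camera('side')[80:290,150:430,::-1],None,fx=2.8,fy=2.8))
"
```

```text
t 7.6 base xy mm [  -8.3 -121.2] z 93.4 rot [-2.352 -0.004 -1.272] q [-0.34  0.37  1.98  1.34  0.45 -0.23] F [-0.6  0.3  0.4] g 0.0002
shift tool mm [ -1.  -33.7  38.8] turn deg [-0.2  0.   0.3]
```

View pics/a.png

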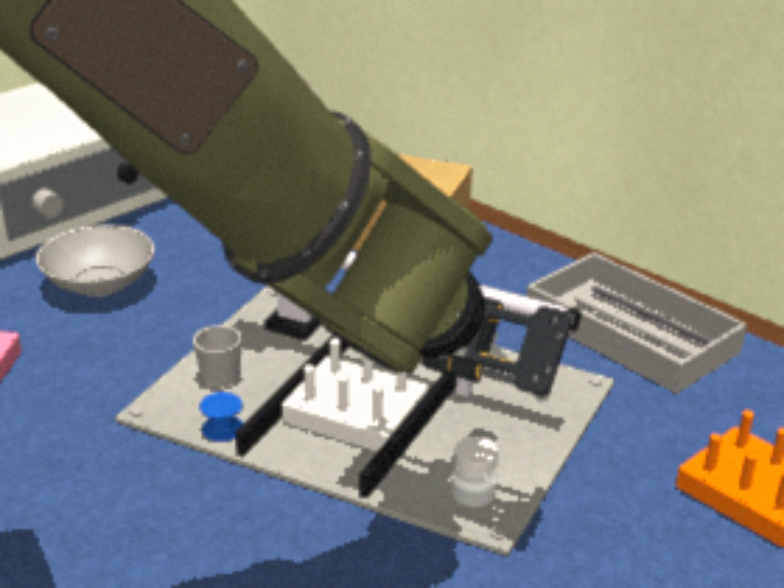

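{"api": "drive_tool", "payload": {
  "increments": [
    [[0, 0, 0], [0, -8, 9], 0],
    [[0, 0, 0], [0, -8, 9], 0],
    [[0, 0, 0], [0, -9, 10], 0],
    [[0, 0, 0], [0, -8, 9], 0],
    [[0, 0, 0], [0, 0, 0], 0]
  ]
}}

```text
time_s: 8.28
ee_pos: [0.6494, -0.0475, 0.0893]
eef_rot: [-2.354, -0.003, -1.274]
force: [-0.2, 0.8, 0.3]
grip_width: 0.0003
```

```bash
python3 -c "
from h import *
st()
togo(43,-120,100,M([1,0,-1],[0,-1,0]))
cv2.imwrite('pics/b.png',cv2.resize(ctrl.camera('side')[120:260,230:416,::-1],None,fx=4,fy=4))
cv2.imwrite('pics/bt.png',cv2.resize(ctrl.camera('top')[110:250,180:366,::-1],None,fx=4,fy=4))
"
```

```text
t 8.28 base xy mm [  40.7 -120.8] z 89.3 rot [-2.354 -0.003 -1.274] q [-0.28  0.45  1.86  1.29  0.41 -0.12] F [-0.2  0.8  0.3] g 0.0003
shift tool mm [-0.8 -9.2 -5.9] turn deg [-0.1  0.   0.2]
```

View pics/b.png

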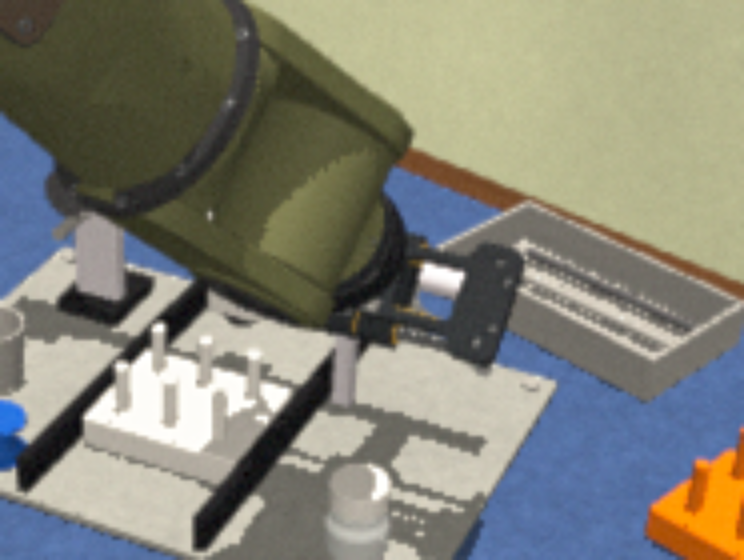

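View pics/bt.png

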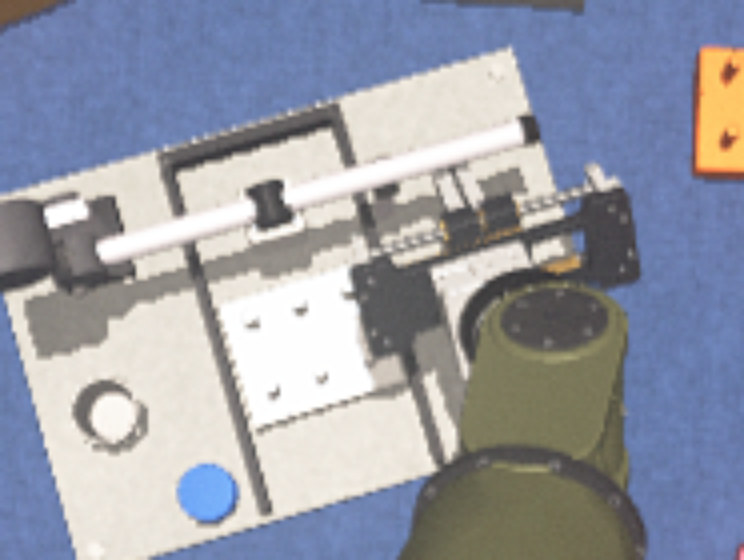

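{"api": "drive_tool", "payload": {
  "increments": [
    [[0, 0, 0], [0, -3, 3], 0],
    [[0, 0, 0], [0, -5, -5], 0],
    [[0, 0, 0], [0, -5, -5], 0],
    [[0, 0, 0], [0, -5, -5], 0],
    [[0, 0, 0], [-1, -5, -5], 0],
    [[0, 0, 0], [-1, -6, -6], 0],
    [[0, 0, 0], [0, 0, 0], 0]
  ]
}}

```text
time_s: 9.25
ee_pos: [0.6523, -0.0448, 0.127]
eef_rot: [-2.353, -0.004, -1.274]
force: [0.1, -1.2, -0.2]
grip_width: 0.0001
```

```bash
python3 -c "
from h import *
st()
togo(43,-117,140,M([1,0,-1],[0,-1,0]))
cv2.imwrite('pics/c.png',cv2.resize(ctrl.camera('top')[110:250,180:366,::-1],None,fx=4,fy=4))
"
```

```text
t 9.25 base xy mm [  44.2 -119. ] z 127.0 rot [-2.353 -0.004 -1.274] q [-0.27  0.39  1.85  1.12  0.44  0.07] F [ 0.1 -1.2 -0.2] g 0.0001
shift tool mm [ -1.9  -8.4 -10. ] turn deg [-0.2 -0.1  0.2]
```

View pics/c.png

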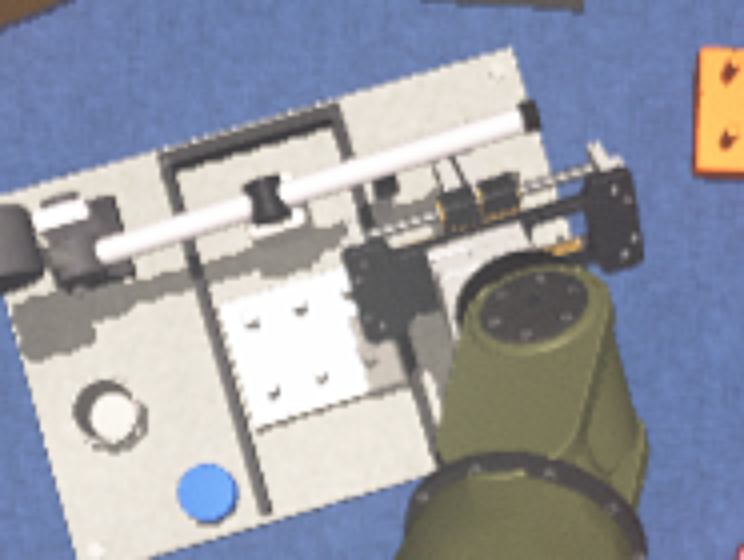

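{"api": "drive_tool", "payload": {
  "increments": [
    [[0, 0, 0], [-2.5, -8.8, -8.8], 0],
    [[0, 0, 0], [-2.5, -8.8, -8.8], 0],
    [[0, 0, 0], [-3.7, -8.7, -8.7], 0],
    [[0, 0, 0], [-3.7, -8.7, -8.7], 0],
    [[0, 0, 0], [-5, -8.4, -8.4], 0],
    [[0, 0, 0], [-5, -8.4, -8.4], 0],
    [[0, 0, 0], [-5.5, -8.2, -8.2], 0],
    [[0, 0, 0], [0, 0, 0], 0]
  ]
}}

```text
time_s: 10.3
ee_pos: [0.644, -0.0176, 0.2117]
eef_rot: [-2.353, -0.004, -1.274]
force: [-0.4, -0.8, -0.4]
grip_width: 0.0007
```

```bash
python3 -c "
from h import *
st()
cv2.imwrite('pics/d.png',cv2.resize(ctrl.camera('top')[90:250,170:366,::-1],None,fx=3.7,fy=3.7))
cv2.imwrite('pics/ds.png',cv2.resize(ctrl.camera('side')[60:270,180:460,::-1],None,fx=2.8,fy=2.8))
"
```

```text
t 10.3 base xy mm [ 44.1 -90.6] z 211.7 rot [-2.353 -0.004 -1.274] q [-0.22  0.23  1.82  0.8   0.51  0.45] F [-0.4 -0.8 -0.4] g 0.0007
```

View pics/d.png

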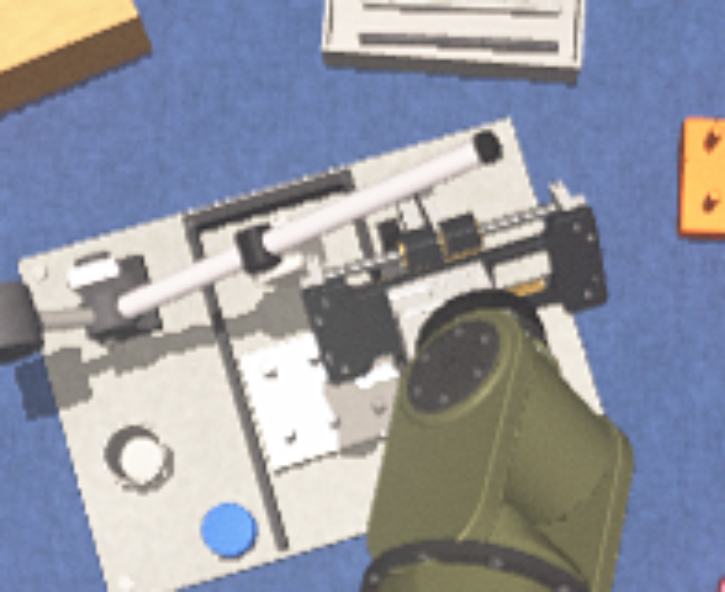

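View pics/ds.png

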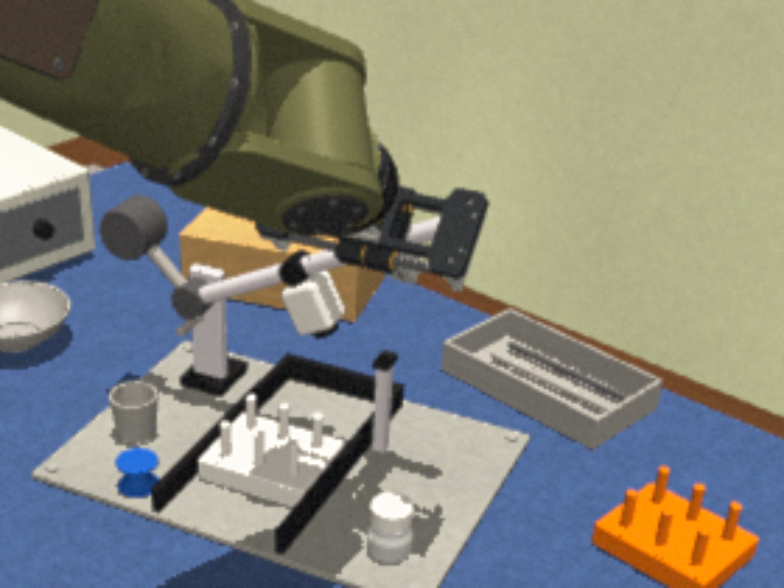

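{"api": "drive_tool", "payload": {
  "increments": [
    [[0, 0, 0], [-6.5, -8, -8], 0],
    [[0, 0, 0], [-7, -7.8, -7.8], 0],
    [[0, 0, 0], [-7.5, -7.7, -7.7], 0],
    [[0, 0, 0], [-8, -7.5, -7.5], 0],
    [[0, 0, 0], [-8.5, -7.4, -7.4], 0],
    [[0, 0, 0], [-9, -7, -7], 0],
    [[0, 0, 0], [0, 0, 0], 0],
    [[0, 0, 0], [0, 0, 0], 0]
  ]
}}

```text
time_s: 11.4
ee_pos: [0.6299, 0.0265, 0.2742]
eef_rot: [-2.355, -0.003, -1.274]
force: [-0.2, 0.8, 0.3]
grip_width: 0.0005
```

```bash
python3 -c "
from h import *
st()
cv2.imwrite('pics/e.png',cv2.resize(ctrl.camera('top')[90:250,170:366,::-1],None,fx=3.7,fy=3.7))
cv2.imwrite('pics/es.png',cv2.resize(ctrl.camera('side')[60:270,180:460,::-1],None,fx=2.8,fy=2.8))
"
```

```text
t 11.4 base xy mm [ 43.5 -44.3] z 274.2 rot [-2.355 -0.003 -1.274] q [-0.14  0.12  1.8   0.58  0.57  0.75] F [-0.2  0.8  0.3] g 0.0005
```

View pics/e.png

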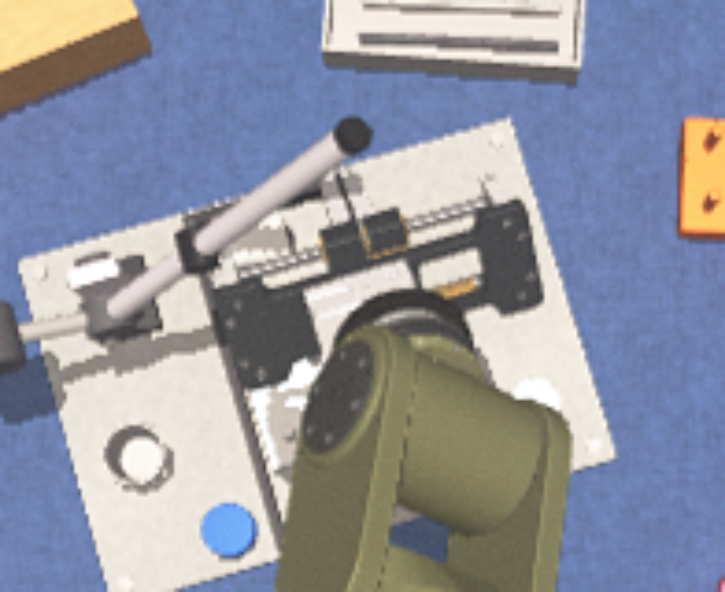

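View pics/es.png

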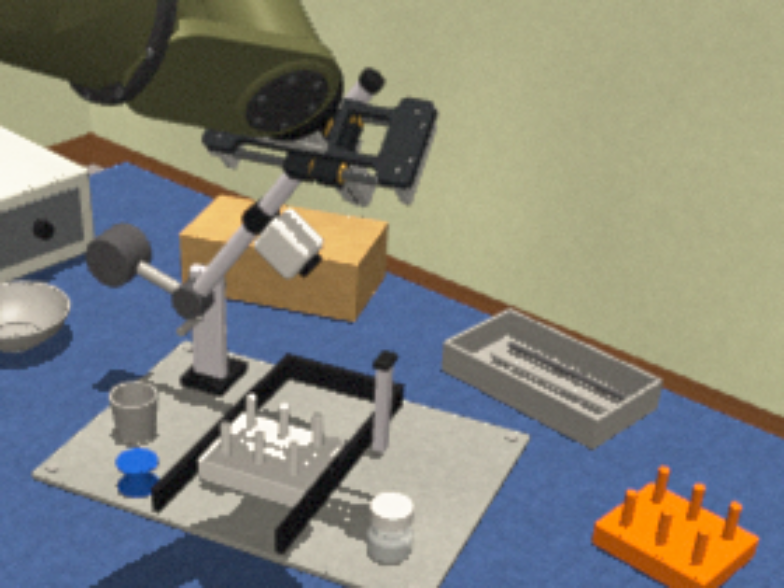

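{"api": "drive_tool", "payload": {
  "increments": [
    [[0, 0, 0], [0, 0, -25], 0.5],
    [[0, 0, 0], [0, 0, -35], 0.5],
    [[0, 0, 0], [0, 0, -35], 0.5],
    [[-9, 0, 0], [0, 0, 0], 0.5],
    [[-9, 0, 0], [0, 0, 0], 0.5],
    [[-9, 0, 0], [0, 0, 0], 0.5],
    [[-9, 0, 0], [0, 0, 0], 0.5],
    [[-9, 0, 0], [0, 0, 0], 0.5],
    [[0, 0, 0], [0, 0, 0], 0.5]
  ]
}}

```text
time_s: 12.62
ee_pos: [0.5665, 0.0076, 0.3403]
eef_rot: [3.142, -0.002, -1.273]
force: [0.4, 1.0, -0.3]
grip_width: 0.0472
```

```bash
python3 -c "
from h import *
st()
togo(-110,0,150,M([0,0,-1],[0,-1,0]))
cv2.imwrite('pics/ft.png',cv2.resize(ctrl.camera('top')[90:250,170:366,::-1],None,fx=3.7,fy=3.7))
cv2.imwrite('pics/fs.png',cv2.resize(ctrl.camera('side')[60:270,180:460,::-1],None,fx=2.8,fy=2.8))
"
```

```text
t 12.62 base xy mm [-22.7 -44. ] z 340.3 rot [ 3.142e+00 -2.000e-03 -1.273e+00] q [-0.05  0.28  1.28 -0.    1.58  1.22] F [ 0.4  1.  -0.3] g 0.0472
shift tool mm [-44.6  87.1 190.2] turn deg [ 0.  -0.1  0.2]
```

View pics/ft.png

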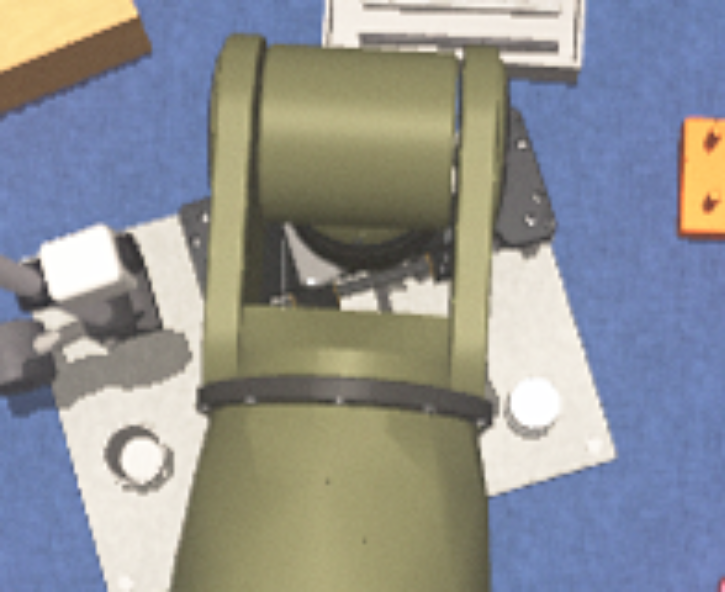

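View pics/fs.png

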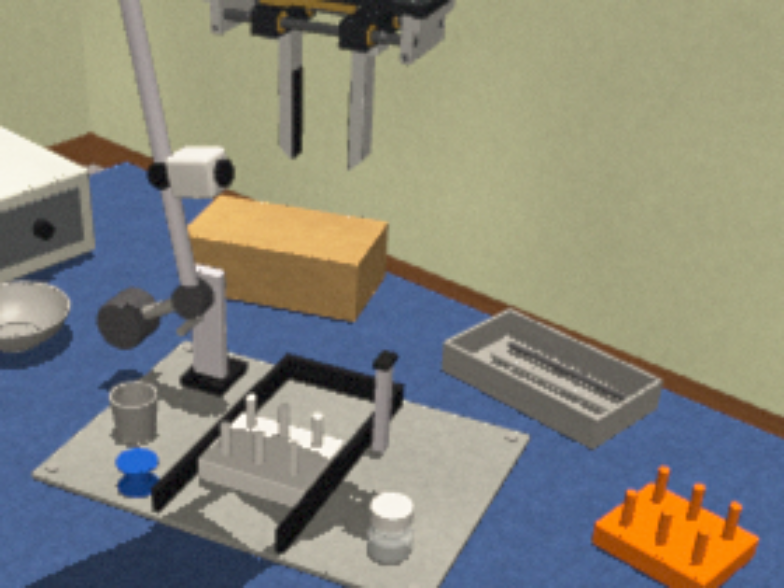

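{"api": "drive_tool", "payload": {
  "increments": [
    [[0, 0, 0], [-12, 29, 40], 0.5],
    [[0, 0, 0], [-12, 29, 50], 0.5],
    [[0, 0, 0], [-12, 29, 50], 0.5],
    [[0, 0, 0], [0, 0, 50], 0.5],
    [[0, 0, 0], [0, 0, 50], 0.5],
    [[0, 0, 0], [0, 0, 30], 0.5],
    [[0, 0, 0], [0, 0, 0], 0.5]
  ]
}}

```text
time_s: 13.6
ee_pos: [0.4714, 0.0155, 0.0709]
eef_rot: [-3.14, -0.002, -1.275]
force: [-0.5, 0.2, -0.2]
grip_width: 0.0469
```

```bash
python3 -c "
from h import *
st()
togo(-110,-8,34,M([0,0,-1],[0,-1,0]))
cv2.imwrite('pics/gs.png',cv2.resize(ctrl.camera('side')[120:260,180:366,::-1],None,fx=4,fy=4))
"
```

```text
t 13.6 base xy mm [-111.4   -8.9] z 70.9 rot [-3.140e+00 -2.000e-03 -1.275e+00] q [-0.04  0.32  1.89 -0.    0.93  1.23] F [-0.5  0.2 -0.2] g 0.0469
shift tool mm [-0.9 -1.4 36.9] turn deg [-0.1 -0.1  0.1]
```

View pics/gs.png

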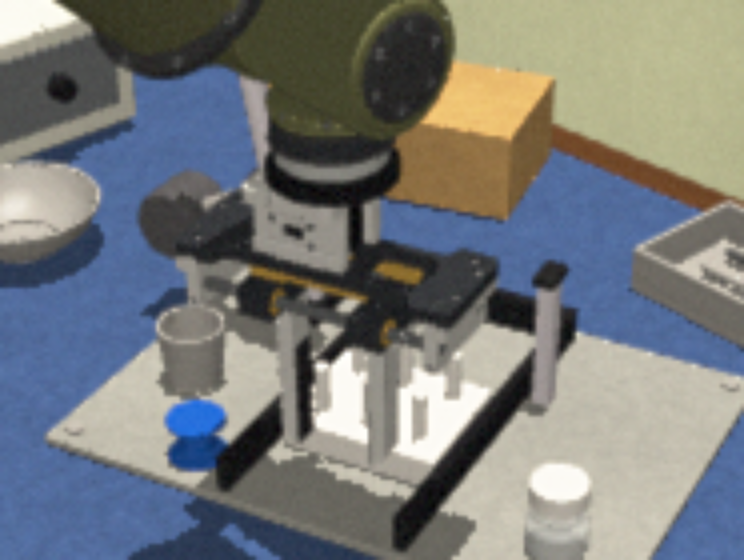

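The fixed rest post at about (548,330) is about as high as the gripper body's underside would be at the end of the push. I'll tilt the fingers forward 25° so the body stays behind it.

{"api": "drive_tool", "payload": {
  "increments": [
    [[8.5, 0, 0], [0, 0, 0], 0.5],
    [[8.5, 0, 0], [0, 0, 0], 0.5],
    [[8.5, 0, 0], [0, 0, 0], 0.5],
    [[0, 0, 0], [0, 8, 17], 0.5],
    [[0, 0, 0], [0, 8, 17], 0.5],
    [[0, 0, 0], [0, 0, 0], 0.5]
  ]
}}

```text
time_s: 14.4
ee_pos: [0.4733, 0.0155, 0.0352]
eef_rot: [-2.692, -0.003, -1.275]
force: [0.7, 0.0, 0.7]
grip_width: 0.0474
```

```bash
python3 -c "
from h import *
st()
togo(-92,-8,33,M([.4305,0,-.9026],[0,-1,0]))
togo(15.6,-8,33,M([.4305,0,-.9026],[0,-1,0]))
cv2.imwrite('pics/hs.png',cv2.resize(ctrl.camera('side')[120:260,180:366,::-1],None,fx=4,fy=4))
"
```

```text
t 14.4 base xy mm [-109.6   -9.4] z 35.2 rot [-2.692 -0.003 -1.275] q [-0.14  0.26  2.18  0.57  0.34  0.62] F [0.7 0.  0.7] g 0.0474
shift tool mm [ -1.4 -14.9   9.6] turn deg [-0.2 -0.1  0.2]
shift tool mm [  -1.2 -111.8   56.3] turn deg [-0.2 -0.1  0.2]
```

View pics/hs.png

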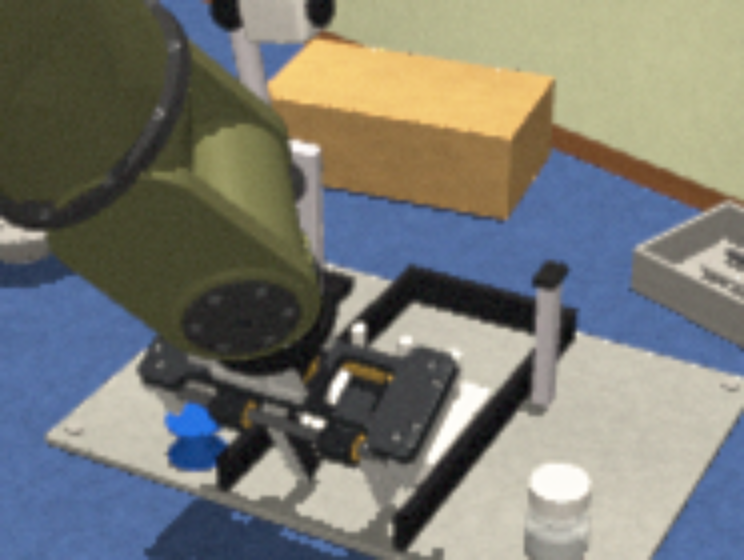

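{"api": "drive_tool", "payload": {
  "increments": [
    [[0, 0, 0], [-0.5, -6, 4.5], 0.5],
    [[0, 0, 0], [-0.5, -7.2, 3.4], 0.5],
    [[0, 0, 0], [0, -7.2, 3.4], 0.5],
    [[0, 0, 0], [0, -7.2, 3.4], 0.5],
    [[0, 0, 0], [0, -7.2, 3.4], 0.5],
    [[0, 0, 0], [0, -7.2, 3.4], 0.5],
    [[0, 0, 0], [0, 0, 0], 0.5]
  ]
}}

```text
time_s: 15.32
ee_pos: [0.5184, 0.0306, 0.033]
eef_rot: [-2.694, -0.003, -1.274]
force: [0.5, 0.2, -0.4]
grip_width: 0.047
```

```bash
python3 -c "
from h import *
st()
togo(15.6,-8,33,M([.4305,0,-.9026],[0,-1,0]))
cv2.imwrite('pics/is.png',cv2.resize(ctrl.camera('side')[120:260,180:366,::-1],None,fx=4,fy=4))
"
```

```text
t 15.32 base xy mm [-62.1  -8.1] z 33.0 rot [-2.694 -0.003 -1.274] q [-0.09  0.34  2.07  0.48  0.35  0.76] F [ 0.5  0.2 -0.4] g 0.047
shift tool mm [  0.1 -70.1  33.7] turn deg [-0.2 -0.1  0.2]
```

View pics/is.png

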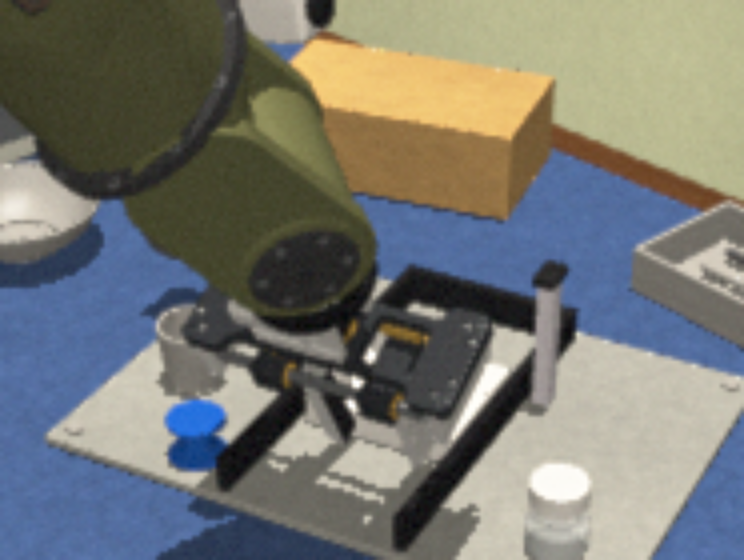

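{"api": "drive_tool", "payload": {
  "increments": [
    [[0, 0, 0], [0, -7.2, 3.4], 0.5],
    [[0, 0, 0], [0, -7.2, 3.4], 0.5],
    [[0, 0, 0], [0, -7.2, 3.4], 0.5],
    [[0, 0, 0], [0, -7.2, 3.4], 0.5],
    [[0, 0, 0], [0, -7.2, 3.4], 0.5],
    [[0, 0, 0], [0, -7.2, 3.4], 0.5],
    [[0, 0, 0], [0, -7.2, 3.4], 0.5],
    [[0, 0, 0], [0, -4.5, 2.1], 0.5],
    [[0, 0, 0], [0, 0, 0], 0.5]
  ]
}}

```text
time_s: 16.5
ee_pos: [0.5763, 0.0482, 0.0335]
eef_rot: [-2.693, -0.003, -1.274]
force: [-1.1, 0.4, 1.3]
grip_width: 0.0469
```

```bash
python3 -c "
from h import *
st()
togo(15.6,-8,33,M([.4305,0,-.9026],[0,-1,0]))
cv2.imwrite('pics/js.png',cv2.resize(ctrl.camera('side')[120:260,180:366,::-1],None,fx=4,fy=4))
cv2.imwrite('pics/jt.png',cv2.resize(ctrl.camera('top')[90:250,170:366,::-1],None,fx=3.7,fy=3.7))
"
```

```text
t 16.5 base xy mm [-1.6 -8. ] z 33.5 rot [-2.693 -0.003 -1.274] q [-0.04  0.44  1.91  0.38  0.39  0.91] F [-1.1  0.4  1.3] g 0.0469
shift tool mm [  0.1 -15.3   7.9] turn deg [-0.2 -0.1  0.2]
```

View pics/js.png

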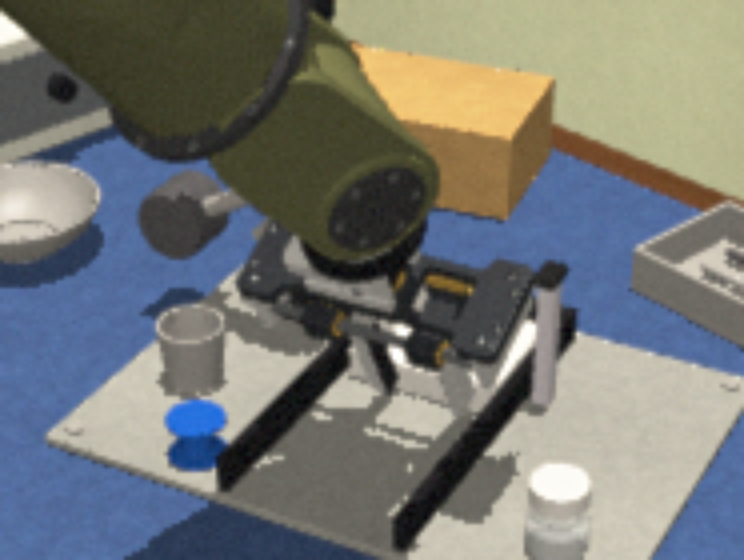

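View pics/jt.png

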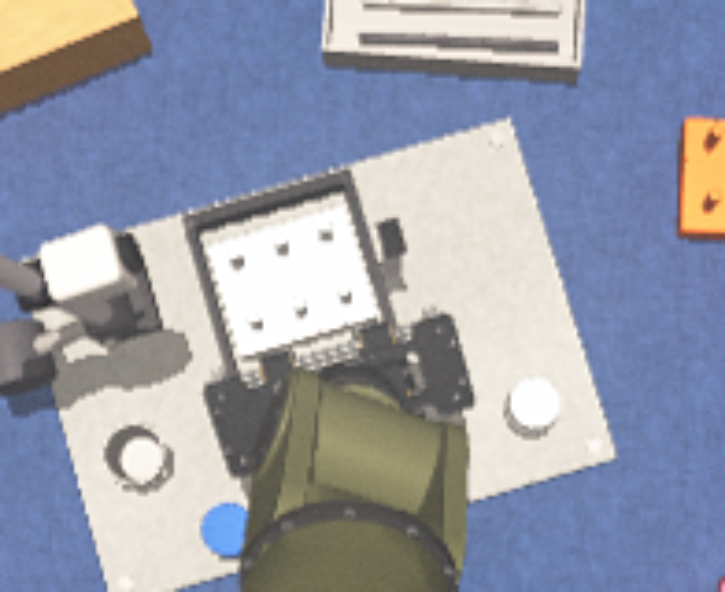

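{"api": "drive_tool", "payload": {
  "increments": [
    [[0, 0, 0], [0, -3.6, 1.9], 0.5],
    [[0, 0, 0], [0, -3.6, 1.7], 0.5],
    [[0, 0, 0], [0, -3.6, 1.7], 0.5],
    [[0, 0, 0], [0, -1.8, 0.9], 0.5],
    [[0, 0, 0], [0, -1.4, 0.7], 0.5],
    [[0, 0, 0], [0, 0, 0], 0.5]
  ]
}}

```text
time_s: 17.35
ee_pos: [0.5909, 0.0527, 0.0333]
eef_rot: [-2.694, -0.003, -1.275]
force: [-1.7, -0.3, 0.8]
grip_width: 0.0469
```

```bash
python3 -c "
from h import *
st()
cv2.imwrite('pics/kt.png',cv2.resize(ctrl.camera('top')[120:220,200:310,::-1],None,fx=6,fy=6,interpolation=cv2.INTER_CUBIC))
"
```

```text
t 17.35 base xy mm [13.7 -7.9] z 33.3 rot [-2.694 -0.003 -1.275] q [-0.03  0.46  1.87  0.36  0.4   0.94] F [-1.7 -0.3  0.8] g 0.0469
```

View pics/kt.png

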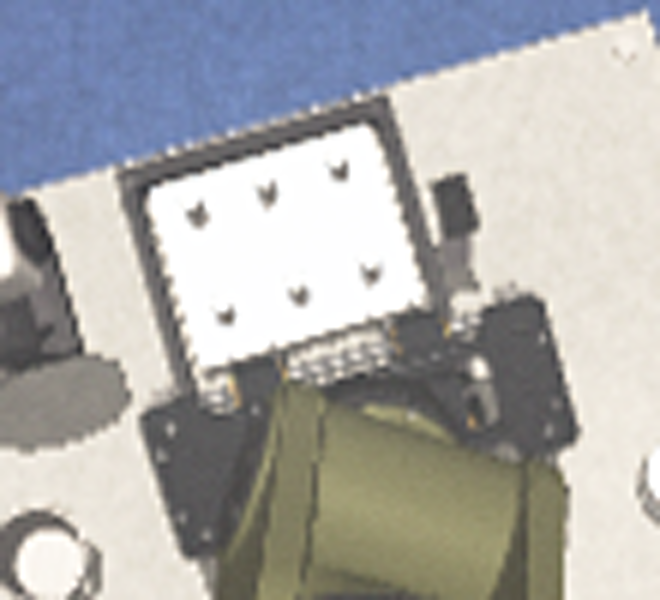

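Almost home. I'll go on in 1 mm steps and watch the force.

{"api": "drive_tool", "payload": {
  "increments": [
    [[0, 0, 0], [0, -0.9, 0.4], 0.5],
    [[0, 0, 0], [0, -0.9, 0.4], 0.5],
    [[0, 0, 0], [0, 0, 0], 0.5]
  ]
}}

```text
time_s: 17.77
ee_pos: [0.5927, 0.0533, 0.0333]
eef_rot: [-2.694, -0.003, -1.275]
force: [-2.6, -1.1, 1.4]
grip_width: 0.047
```

{"api": "drive_tool", "payload": {
  "increments": [
    [[0, 0, 0], [0, -0.9, 0.4], 0.5],
    [[0, 0, 0], [0, 0, 0], 0.5]
  ]
}}

```text
time_s: 18.02
ee_pos: [0.5932, 0.0535, 0.0331]
eef_rot: [-2.695, -0.003, -1.274]
force: [-7.3, -2.5, 5.7]
grip_width: 0.0473
```

{"api": "drive_tool", "payload": {
  "increments": [
    [[0, 0, 0], [0, -0.9, 0.4], 0.5],
    [[0, 0, 0], [0, 0, 0], 0.5]
  ]
}}

```text
time_s: 18.27
ee_pos: [0.5936, 0.0538, 0.0331]
eef_rot: [-2.696, -0.002, -1.274]
force: [-15.9, -4.6, 10.6]
grip_width: 0.0469
```

{"api": "drive_tool", "payload": {
  "increments": [
    [[0, 0, 0], [0, 2, -1], 0.5],
    [[0, 0, 0], [0, 9, -4], 0.5],
    [[0, 0, 0], [0, 20, -10], 0.5],
    [[0, 0, 0], [0, 20, -30], 0.5],
    [[0, 0, 0], [0, 10, -50], 0.5],
    [[0, 0, 0], [0, 10, -50], 0.5],
    [[0, 0, 0], [0, 20, -55], 0.5],
    [[0, 0, 0], [0, 20, -55], 0.5],
    [[0, 0, 0], [0, 30, -50], 0.5],
    [[0, 0, 0], [0, 0, 0], 0.5]
  ]
}}

```text
time_s: 19.52
ee_pos: [0.3457, -0.022, 0.2503]
eef_rot: [-2.687, -0.008, -1.277]
force: [-0.2, 0.3, -0.7]
grip_width: 0.0469
```

```bash
python3 -c "
from h import *
st()
cv2.imwrite('pics/lt.png',cv2.resize(ctrl.camera('top')[110:260,165:345,::-1],None,fx=4,fy=4,interpolation=cv2.INTER_CUBIC))
cv2.imwrite('pics/ls.png',cv2.resize(ctrl.camera('side')[60:270,180:460,::-1],None,fx=2.8,fy=2.8,interpolation=cv2.INTER_CUBIC))
"
```

```text
t 19.52 base xy mm [-242.6   -8.3] z 250.3 rot [-2.687 -0.008 -1.277] q [-0.37 -0.47  2.22  0.31  1.04  0.8 ] F [-0.2  0.3 -0.7] g 0.0469
```

View pics/lt.png

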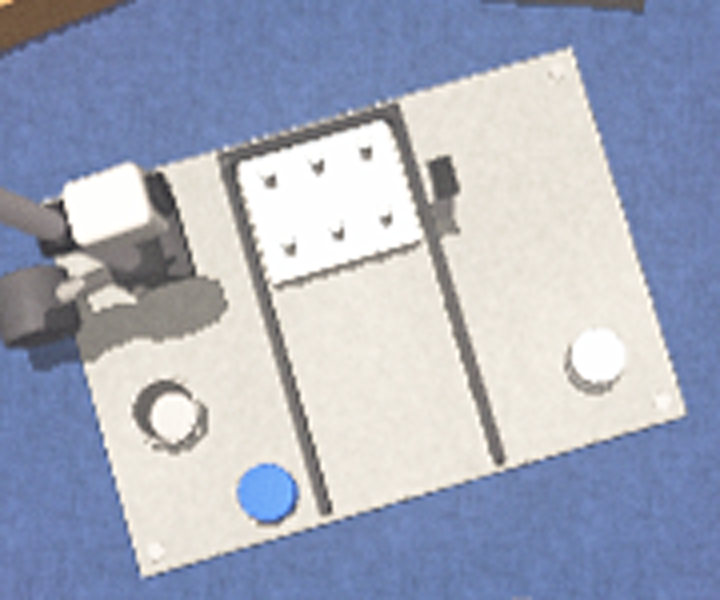

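View pics/ls.png

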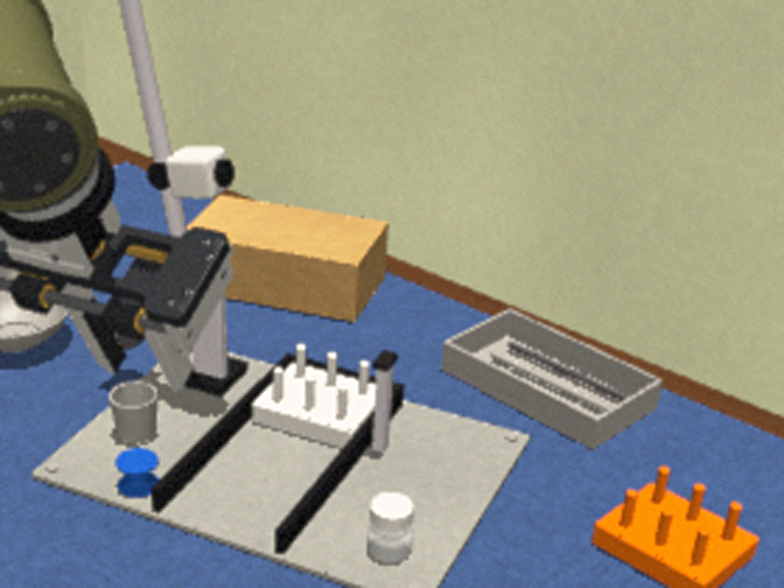

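```bash
python3 -c "
from h import *
T=lambda x,y:(165+(x-1.5)/4,110+(y-1.5)/4)
for p in [(277,286),(421,244),(387,122),(238,163)]: print(p,np.round(RB.T@(ray('top',T(*p),.032)[:2]-TB)*1e3,1))
o=ctrl.get_obs();print(o['time_s'],np.abs(o['joint_vel']).max())
ctrl.hand_in()
"
```

```text
(277, 286) [27.5 52.3]
(421, 244) [ 27.1 -52.4]
(387, 122) [118.  -54.5]
(238, 163) [119.9  54.3]
19.625 0.0613956052790645
the job is handed in; nothing more can be done
```

I raised the camera arm first, then pushed the white block home, and handed the job in at about 19.6 s of the 54 s allowed.

- **Camera arm:** I pushed it up from below with the closed fingers, past its balance point. It then swung up to its stop by itself and was still there in the last pictures.
- **Block:** I pushed it along the runway with two fingertips, without gripping or lifting. The push force stayed at about 3 N or less until the end, then rose to about 20 N within 1 mm of travel, which fits the back stop. I then backed the robot off clear of everything.
- **Last checks:** The block sits square. Its near face measured at base x of about 27 mm (30 when home) and its far edge at 118–120 mm (back stop at 120). The 2–3 mm difference is about the camera's accuracy. The jar, reel and cup looked unmoved. I did not re-check the dish or tape in the last pictures, but the robot never went near the tape and nothing was touched on the pass by the dish.
- **What went wrong:** On the first tilt the last joint reached its range limit and the motion stopped there. I turned the tool half round in free space and carried on.

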